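# Test the latching stop button of a bench stop station

## Robot

A 7-joint arm with a two-finger parallel gripper is mounted at the origin on a cart in front of the work surface, level with it; the furniture and walls round the work are solid. World frame = base frame: x ahead of the robot, y to its left, z up, the work surface at z = 0. Lengths are in mm, angles in rad, forces in N, time in s.
With the tool pointing down it reaches from about 425 to 800 mm from the base axis. Payload 8.3 kg.
Tool frame: the origin (TCP) lies between the finger pads; the fingertips stand 19 mm ahead of it and the grasp point (between the pads) is the TCP; z points along the fingers, y is the line along which they close (so a half turn about z gives the same grasp; the last joint's range is limited). The gripper opens to 85 mm and grips with 20 to 120 N. Pads are 22 mm wide; open, the fingers measure 114 mm over their backs; the gripper's body (76 mm by 85 mm) begins 54 mm behind the grasp point. The pads swing forward as they close: fully open they stand 13 mm farther back than shut.
Start: joints at [-1.405, 0.383, 0.016, 1.37, -0.006, 1.388, -0.046], TCP at [141.705, 608.707, 250.279] pointing down, gripper open.
Joint ranges: [-2.95, 2.95], [-0.25, 2.06], [-1.52, 1.56], [0.18, 2.33], [-1.44, 4.58], [0.02, 2.06], [-3.01, 3.01]. Speed limits (rad/s): [2.39, 2.39, 3.01, 3.01, 3.14, 3.14, 3.14].

## Interface

Orientations are given as a unit quaternion [w, x, y, z].
In Python, from station import robot gives the robot as it stands. The module is installed in compiled form; this text tells all that it offers.
- The arm moves only by the tool servo_tool, never from a script. Its argument "plan" is a list of rows, each a list of 3 entries, a list of its own where there are three numbers: the shift along the tool's x, y, z in cm, then the turn, a rotation vector about the tool's x, y, z in degrees, then the gripper command: -1 is shut, 1 is fully open, values between are in proportion. A call has 1 to 20 rows; each row shifts and turns the commanded pose from where the row before left it, along the tool's axes as they then stand; what a row does not reach is not made up. A row lasts 1/10 s, in which the tool goes at most 50 mm and 8.59 degrees, less where a joint would pass 70% of its speed; a pose out of reach is approached as far as the arm can. A call with a gripper value outside its range is refused whole. The fingers move at their own pace and stop on an object; the grip force is fixed at half the most. Time passes only in rows, so rows that do not move let the fingers close. It gives the time, the measured TCP pose, the force, the opening and the grip force at its end, in the units of the state.
- robot.sense(): the state, without advancing time (a new reading comes with each control period).
- robot.capture(name): name is "scene" or "top" or "wrist"; returns a dict with "img" (384x512x3 uint8, red, green, blue), "range_z" (384x512 float32, mm along the optical axis (not along the pixel's ray), 0 where there is no reading), "vfov" (degrees; the focal length in pixels is half the picture's height over the tangent of half this angle, whatever the lens; pixels are square), "cx", "cy" (the principal point, pixels), "extrinsics" (4x4, takes a point from world to camera coordinates); the wrist camera has in their place "hand_eye" (4x4, takes a point from camera to tool coordinates, whose origin is the TCP and whose axes are the flange's). Camera axes: x right, y up, looking along -z (the intrinsics and any distortion apply to the point x, -y, -z); pixel columns grow to the right and rows downward; lengths in mm; the calibration is good to about 2 mm. A picture is of the moment at which its call begins: read the wrist's pose just before it.
- robot.finish_job(): hands the job in; it is judged then, once.
The state is a dict: "clock": time; "joint_pos": joint angles; "qd": joint speeds; "tau": joint torques, N m; "position": TCP position; "ee_rot": TCP orientation; "wrist_force": force on the tool from outside, world axes, zero at the start; "moment": the same for the moment, N m; "grip_width": finger opening in mm; "grip_force": force on a finger pad.
Only numpy, scipy, OpenCV 4.12 (cv2) and the standard library are available. Lean on these libraries where they do the work, as an engineer would, in place of code of your own. Each camera call takes 0.05 s, during which the arm holds its last target. There are 200 camera calls.

## Task

Test the stop button on the yellow stop station: press the red mushroom button straight in until it latches and take the finger off it, then push one of its wings round clockwise (seen from above, as the white arrows show) until the latch lets go, and leave the button sprung back out and turned back home. Use pushes of the fingertips only: do not pinch a wing, do not lift, tip or shove the station, do not press the green start button, and leave the tape measure, the red welding magnet and the brown pipe ring where they are.

Things in the scene. Friction and masses are not known exactly. Their poses are not given: they have to be found in the camera images.
- stop_station: yellow, grey-topped loose control box, 2.2 kg (may vary by 30 percent), on rubber feet on the bench: 112 mm along its x, 196 mm along its y, top face 60 mm above the bench. Its origin lies on the bench level, straight under the axis of the red mushroom button; z is up. The box reaches from y = -58 to +138 mm and x = -56 to +56 mm. The mushroom stands over the origin, the green start button at y = +100 mm. All forces on the buttons count as forces on the station
- stop_top (a point): centre of the flat top (32 mm across) of the red mushroom head; the head is 66 mm across, domed, with two wings. 100 mm above the bench when out, 90 mm when latched in; turns with the head, its z axis is up, its x axis points along wing a
- wing_a (a point): push point of one wing of the red head, 54 mm from the mushroom's axis, at the wing's mid-height (90 mm above the bench when out, 80 mm when latched). The wings are radial blades, from the head's edge at 33 mm to 68 mm from the axis, 14 mm wide across, 16 mm high with a slightly narrower top ridge. At rest wing a points along the station's +x
- wing_b (a point): the same point of the other wing, opposite wing a, pointing along the station's -x at rest; either may be pushed
- wing_push_sides: the faces of both wings on their anticlockwise sides (seen from above): push one of these to turn the head clockwise. Origin on the mushroom's axis
- wing_back_sides: the opposite, clockwise-side faces of both wings; touching both kinds of face at once with more than 3 N each counts as pinching a wing. Origin on the mushroom's axis
- stop_press (a joint): how far the mushroom is pushed in, m: 0 = out, sprung out; pushing it in takes up to about 12 N (most at 0.003 to 0.005), and it must be pushed to 0.0105 or more to latch; let go, it then rests latched at about 0.0095; hard stop at 0.012
- stop_twist (a joint): twist of the mushroom, rad: 0 = home, grows clockwise from above, sprung back to 0 (1 to 3 N at the wing's push point). Latched in, it comes free at about 0.45 to 0.5 rad (turn it to 0.7 or more to be sure) and the head jumps out fully; hard stop at 0.9. Let go too early, it springs home still latched
- start_button (a joint): how far the green start button is pressed, m: 0 = out, 0.006 = fully in; must not be pressed
- start_button_top (a point): centre of the green start button's face, 26 mm across, on the same box 100 mm from the mushroom's axis
- tape_measure: loose yellow and grey tape measure, 47 x 96 x 69 mm, origin under its centre; stands beside the station
- welding_magnet: loose red arrow-shaped welding magnet lying flat, 56 x 112 x 17 mm, origin under its centre; beside the station
- pipe_ring: loose brown pipe ring, 48 mm across, 30 mm high, origin under its centre; beside the station

How it is judged (in metres and radians):
On the way, in this order (a step that is already met when the one before it is completed fails the run):
1. the mushroom is latched in and stays in with the fingers off the station (value of joint stop_press above 0.008 m and contact force between the fingers and stop_station below 0.3 N), for 0.2 s.
2. the mushroom has been twisted clockwise to its release (value of joint stop_twist above 0.38 rad), for 0.02 s.
At the end, for the whole second after the job is handed in: The mushroom is out again (within 2 mm) and turned home (within 0.12 rad), the green button is out (within 2 mm), the station stands upright within 20 mm of where it was, and the tape measure, magnet and ring lie within 20 mm of where they were (value of joint each of stop_press, start_button below 0.002 m and value of joint stop_twist below 0.12 rad and linear speed of stop_station below 0.02 m/s and distance of each of stop_station, tape_measure, welding_magnet, pipe_ring from where it was at the start of the episode below 0.02 m and angle between stop_station's own z axis and vertical below 0.05 rad); the robot touches nothing.
It fails at once if a wing was pinched (fingers press on both its sides at once) (contact force between the fingers and wing_push_sides above 3 N and contact force between the fingers and wing_back_sides above 3 N).
It fails at once if the station was lifted or tipped (height (world z) of stop_station above 0.012 m or angle between stop_station's own z axis and vertical above 0.12 rad).
It fails at once if the station was shoved (distance of stop_station from where it was at the start of the episode above 0.03 m).
It fails at once if the green start button was pressed (value of joint start_button above 0.003 m).
It fails at once if the tape measure, the welding magnet or the pipe ring was lifted or moved (distance of any of tape_measure, welding_magnet, pipe_ring from where it was at the start of the episode above 0.03 m).
It also fails if it takes over 42 s, if anything falls off the work surface, if the arm or the gripper's body presses on something with over 40 N, if the wrist force passes 120 N, or if a joint passes its speed limit or range.

## Working session

There is one attempt and no reset: what is moved stays moved. The work goes in short steps, Python scripts to look and compute and a tool call to move; the robot and the scene stay as the last step left them, time stands still between calls to the robot, and variables do not carry over. Pictures are saved under pics/ and viewed, at most 10 in all, crops included, and the job is handed in when it is done.

Besides the shell and the picture viewer there is one more tool, called after "Call:" as name(argument=value, ...), one argument or row to a line, values as JSON. servo_tool: Moves the arm, as the interface text tells. Its arguments: {"type":"object","properties":{"plan":{"type":"array"}},"required":["plan"]}

```bash
mkdir -p pics
cat > h.py <<'E'
import numpy as np, cv2
from station import robot
def cap(n):
    s=robot.sense(); c=robot.capture(n); 
    np.savez('pics/'+n+'.npz',pos=s['position'],rot=s['ee_rot'],**c); return c
def cloud(c,T=None):
    # world points per pixel from range
    h,w=c['range_z'].shape; f=h/2/np.tan(np.radians(c['vfov'])/2)
    v,u=np.mgrid[:h,:w]; z=c['range_z']
    P=np.stack([(u-c['cx'])/f*z,-(v-c['cy'])/f*z,-z,np.ones_like(z)],-1)
    M=np.linalg.inv(c['extrinsics']) if T is None else T
    return (P@M.T)[...,:3]
E
python3 - <<'E'
from h import *
print(robot.sense())
for n in("scene","top"):
    c=cap(n); cv2.imwrite(f'pics/{n}0.png',c['img'][...,::-1]); print({k:v for k,v in c.items() if k not in('img','range_z')})
E
```

```text
{'clock': 0.0, 'joint_pos': array([-1.40492989,  0.38420886,  0.01639807,  1.37117642, -0.00631436,
        1.38816975, -0.04653653]), 'qd': array([ 0.00121599,  0.00046081, -0.00030073, -0.00046774, -0.00179796,
       -0.00165088, -0.00018924]), 'tau': array([ 1.15732189e-03, -6.27617669e+01,  8.44296645e-01, -3.71815932e+01,
        1.63816387e-02,  1.43363906e-02, -2.39594431e-05]), 'position': array([141.60328221, 608.27061384, 249.28718127]), 'ee_rot': array([-9.52271333e-05,  1.14132858e-01,  9.93465035e-01, -9.51796370e-04]), 'wrist_force': array([0.37701534, 0.37878513, 0.10855521]), 'moment': array([-0.05759892,  0.02518594,  0.01765717]), 'grip_force': 0.0, 'grip_width': 85.10704479362225}
{'vfov': 43.06103365015939, 'cx': 254.67642661662742, 'cy': 189.50758051291376, 'extrinsics': array([[ 5.11796260e-01, -8.58835362e-01, -2.15965259e-02,
        -2.26005314e+02],
       [ 5.81678429e-01,  3.27914446e-01,  7.44393929e-01,
        -4.01565906e+02],
       [-6.32230016e-01, -3.93540262e-01,  6.67391391e-01,
        -5.83999564e+02],
       [ 0.00000000e+00,  0.00000000e+00,  0.00000000e+00,
         1.00000000e+00]])}
{'vfov': 51.58990975713032, 'cx': 253.08928100164832, 'cy': 185.91285458281794, 'extrinsics': array([[-1.21591001e-02, -9.99304863e-01, -3.52412708e-02,
         9.76867230e+01],
       [ 9.88707995e-01, -1.72796626e-02,  1.48855343e-01,
        -5.44739342e+02],
       [-1.49360825e-01, -3.30333792e-02,  9.88230813e-01,
        -8.71695219e+02],
       [ 0.00000000e+00,  0.00000000e+00,  0.00000000e+00,
         1.00000000e+00]])}
```

View pics/top0.png

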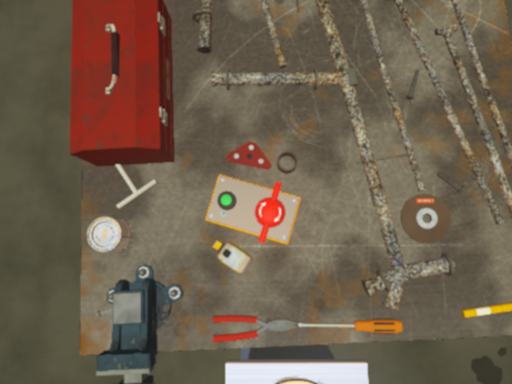

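View pics/scene0.png

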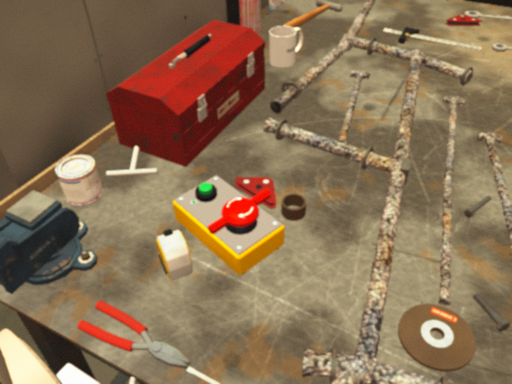

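The top view shows the station with its mushroom at (270,211) and green button at (227,200). The tape measure is at (233,256), the magnet at (248,155) and the ring at (288,162). The scene view agrees, and the arm is out of both pictures.

```bash
cat > m.py <<'E'
from h import *
for n in("top","scene"):
    c=dict(np.load(f'pics/{n}.npz')); P=cloud(c); 
    hsv=cv2.cvtColor(c['img'],cv2.COLOR_RGB2HSV); H,S,V=hsv[...,0],hsv[...,1],hsv[...,2]
    ok=c['range_z']>0
    near=ok&(P[...,0]>350)&(P[...,0]<750)&(abs(P[...,1]-50)<200)
    red=near&((H<6)|(H>174))&(S>150)&(V>90)&(P[...,2]>65)&(P[...,2]<130)
    k,l,st,ce=cv2.connectedComponentsWithStats(red.astype(np.uint8)); i=1+np.argmax(st[1:,4]); r=l==i
    p=P[r]; (cx,cy),sz,a=cv2.minAreaRect(p[:,:2].astype(np.float32))
    print(n,'red rect',cx,cy,sz,a,'z pct',np.percentile(p[:,2],[5,25,50,75,95]),'n',len(p))
    bx=cv2.boxPoints(((cx,cy),sz,a)); print(' box',bx.round(1).tolist())
    top=p[p[:,2]>np.percentile(p[:,2],90)]; print(' top',top.mean(0))
    g=near&(H>45)&(H<80)&(S>120)&(P[...,2]>50); print(' green',np.median(P[g],0),g.sum())
    face=near&(S<60)&(P[...,2]>50)&(P[...,2]<70)
    k,l,st,ce=cv2.connectedComponentsWithStats(face.astype(np.uint8)); face=l==1+np.argmax(st[1:,4])
    print(' face',cv2.minAreaRect(P[face][:,:2].astype(np.float32)),np.median(P[face][:,2]))
    b=near&(P[...,2]>6)
    k,l,st,ce=cv2.connectedComponentsWithStats(b.astype(np.uint8))
    for i in range(1,k):
        if st[i,4]>40:
            q=P[l==i]; print('  blob',ce[i].round(),q.min(0).round(),q.max(0).round(),[np.round(x) for x in cv2.minAreaRect(q[:,:2].astype(np.float32))])
E
python3 m.py
```

```text
top red rect 482.06951904296875 52.757503509521484 (62.55583953857422, 123.522216796875) 49.92780685424805 z pct [ 93.05623507  96.54382087  99.05286106 101.11427421 103.01565943] n 769
 box [[414.70001220703125, 68.5999984741211], [509.20001220703125, -10.899999618530273], [549.5, 36.900001525878906], [454.8999938964844, 116.5]]
 top [482.46352565  52.94900875 103.24141554]
 green [511.64446205 147.9788967   83.50745449] 110
 face ((502.74957275390625, 121.00933074951172), (120.66181945800781, 98.93461608886719), 72.9765853881836) 61.67353225225418
  blob [351. 112.] [ 668. -150.   19.] [ 750. -134.   47.] [array([ 709., -143.]), array([83., 15.]), np.float64(2.0)]
  blob [249. 155.] [594.  47.   6.] [660. 155.  23.] [array([632.,  97.]), array([111.,  57.]), np.float64(77.0)]
  blob [287. 161.] [583. -14.   6.] [630.  35.  35.] [array([606.,   9.]), array([47., 47.]), np.float64(66.0)]
  blob [254. 208.] [415. -22.   6.] [573. 196. 105.] [array([495.,  90.]), array([198., 135.]), np.float64(71.0)]
  blob [234. 256.] [351.  92.  11.] [424. 186.  74.] [array([391., 142.]), array([96.
[... 327 characters left out ...]
106.80000305175781]]
 top [480.31715646  52.3109665  101.32457057]
 green [508.32871766 145.24730875  81.17146166] 149
 face ((508.37237548828125, 135.14700317382812), (95.9178237915039, 101.93524169921875), 73.6812744140625) 60.520716433317375
  blob [232. 220.] [413. -18.   6.] [659. 199. 103.] [array([537.,  79.]), array([200., 227.]), np.float64(75.0)]
  blob [389. 191.] [ 670. -150.   21.] [ 749. -132.   45.] [array([ 710., -146.]), array([80., 17.]), np.float64(7.0)]
  blob [293. 206.] [582. -15.   6.] [630.  33.  33.] [array([606.,   9.]), array([48., 48.]), np.float64(4.0)]
  blob [174. 253.] [350.  92.   6.] [414. 171.  70.] [array([382., 130.]), array([70., 48.]), np.float64(56.0)]
```

Run:
```python
from h import *
c=dict(np.load('pics/scene.npz'));P=np.concatenate([cloud(dict(np.load(f'pics/{n}.npz')))[np.load(f'pics/{n}.npz')['range_z']>0] for n in('scene','top')])
A=np.array([142,608]);B=np.array([320,320.]);C=np.array([481,52.])
A2=[(A,np.array([350,360.])),(np.array([350,360.]),C)]
for a,b in A2:
    d=b-a;L=np.hypot(*d);d/=L;q=P[:,:2]-a;t=q@d;s=q@[-d[1],d[0]]
    for i in range(0,int(L),50):
        m=(t>i)&(t<i+50)&(abs(s)<90); print((a+d*i).round(),m.sum(),P[m,2].max().round() if m.any() else None)
m=(P[:,1]>250)&(P[:,2]>150)&(P[:,0]>300);print(P[m].min(0),P[m].max(0))
```

```text
[142. 608.] 0 None
[174. 570.] 0 None
[206. 531.] 433 6.0
[238. 493.] 1491 31.0
[271. 455.] 2361 124.0
[303. 416.] 2388 131.0
[335. 378.] 5463 132.0
[350. 360.] 5672 132.0
[370. 314.] 3456 32.0
[389. 268.] 3431 7.0
[409. 222.] 2978 66.0
[428. 176.] 3820 85.0
[448. 130.] 4276 102.0
[467.  84.] 4192 105.0
[605.16493464 291.71349102 150.00417488] [997.6641088  471.64099477 204.52801952]
```

Call:
servo_tool(
  plan=[
    [[-3.24, -2.43, 0], [0, 0, 0], 0.5],
    [[-3.24, -2.43, 0], [0, 0, 0], 0],
    [[-3.24, -2.43, 0], [0, 0, 0], -0.5],
    [[-3.24, -2.43, 0], [0, 0, 0], -1],
    [[-3.24, -2.43, 0], [0, 0, 0], -1],
    [[-3.24, -2.43, 0], [0, 0, 0], -1],
    [[-3.24, -2.43, 0], [0, 0, 0], -1],
    [[-3.24, -2.43, 0], [0, 0, 0], -1],
    [[-2.47, -3.38, 0], [0, 0, 0], -1],
    [[-2.47, -3.38, 0], [0, 0, 0], -1],
    [[-2.47, -3.38, 0], [0, 0, 0], -1],
    [[-2.47, -3.38, 0], [0, 0, 0], -1],
    [[-2.47, -3.38, 0], [0, 0, 0], -1],
    [[-2.47, -3.38, 0], [0, 0, 0], -1],
    [[-2.47, -3.38, 0], [0, 0, 0], -1],
    [[-2.47, -3.38, 0], [0, 0, 0], -1],
    [[0, 0, 0], [0, 0, 4], -1],
    [[0, 0, 0], [0, 0, 0], -1],
    [[0, 0, 0], [0, 0, 0], -1],
    [[0, 0, 0], [0, 0, 0], -1],
  ],
)

```text
clock: 2.1
position: [480.8, 53.7, 250.1]
ee_rot: [-0.0, 0.147, 0.989, 0.0]
wrist_force: [0.3, 0.1, -0.4]
grip_width: 0.2
grip_force: 0.0
```

Run:
```python
from h import *
s=robot.sense();print(s['clock'],s['position'],s['ee_rot'],s['joint_pos'],s['wrist_force'],s['grip_width'])
c=cap('wrist');print(c['hand_eye'].round(3),c['vfov']);cv2.imwrite('pics/w1.png',c['img'][...,::-1])
```

```text
2.1 [480.82470719  53.67650037 250.06994436] [-3.02711062e-04  1.46927647e-01  9.89147196e-01  8.70801981e-06] [-0.66609104  0.07191052  0.52022755  1.76341412 -0.03710819  1.31649718
  1.13825421] [ 0.29943721  0.12674869 -0.38491354] 0.17868898323364815
[[-1.00000e-03  9.60000e-01  2.79000e-01  6.97900e+01]
 [ 1.00000e+00  1.00000e-03 -0.00000e+00 -1.20800e+00]
 [-0.00000e+00  2.79000e-01 -9.60000e-01 -1.23204e+02]
 [ 0.00000e+00  0.00000e+00  0.00000e+00  1.00000e+00]] 59.660029476228225
```

View pics/w1.png

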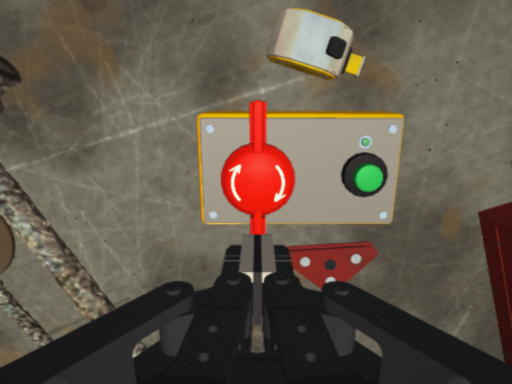

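The wrist view shows the mushroom at (258,178) with its wings vertical in the picture, so the tool is aligned with the station. The green button is at (368,177) and the finger is over wing a. Next I refine the axis position from this view.

Run:
```python
from h import *
from scipy.spatial.transform import Rotation as R
c=dict(np.load('pics/wrist.npz'));q=c['rot'];T=np.eye(4);T[:3,:3]=R.from_quat(q[[1,2,3,0]]).as_matrix();T[:3,3]=c['pos']
P=cloud(c,T@c['hand_eye']);Pt=cloud(c,c['hand_eye'])
hsv=cv2.cvtColor(c['img'],cv2.COLOR_RGB2HSV);H,S,V=cv2.split(hsv);ok=c['range_z']>0
red=ok&((H<6)|(H>174))&(S>150)&(V>90)&(P[...,2]>65)&(P[...,2]<130)
p=P[red];print('z',np.percentile(p[:,2],[5,50,95,99]))
fl=red&(P[...,2]>np.percentile(p[:,2],95)-2.5);v,u=np.nonzero(fl);print('flat uv',u.mean(),v.mean(),P[fl].mean(0),Pt[fl].mean(0))
# head outline: wide rows of the mask
m=red.astype(np.uint8);m2=cv2.morphologyEx(m,cv2.MORPH_OPEN,np.ones((31,31)))
cn=max(cv2.findContours(m2,0,2)[0],key=cv2.contourArea);print('circle',cv2.minEnclosingCircle(cn))
f=192/np.tan(np.radians(c['vfov'])/2)
def ray(u,v,z):
    M=T@c['hand_eye'];d=M[:3,:3]@[(u-c['cx'])/f,-(v-c['cy'])/f,-1];o=M[:3,3];return o+d*(z-o[2])/d[2]
(cu,cv_),r=cv2.minEnclosingCircle(cn)
for z in(80,85,90):print(z,ray(cu,cv_,z),'r',r*(192+0)/f)
for s,n in((1,'b side'),(-1,'a side')):
    w=red&(abs(Pt[...,0]-Pt[fl].mean(0)[0])>38)&(s*(Pt[...,0]-Pt[fl].mean(0)[0])>0);print(n,P[w].mean(0),Pt[w].mean(0),np.ptp(Pt[w],0),w.sum())
g=ok&(H>45)&(H<80)&(S>120)&(P[...,2]>75);print('green',P[g].mean(0),Pt[g].mean(0))
face=ok&(S<60)&(P[...,2]>52)&(P[...,2]<68);print('face z',np.median(P[face][:,2]));b=ok&(P[...,2]<8);print('bench z',np.median(P[b][:,2]))
```

```text
z [ 91.2129932   97.45715398 100.61230905 101.17296957]
flat uv 257.6329568788501 180.3300821355236 [480.5485366   52.98922759  99.6275959 ] [-2.59977786e-02 -7.27082240e-01  1.50442413e+02]Traceback (most recent call last):
  File "<stdin>", line 11, in <module>
ValueError: max() iterable argument is empty
```

Call:
servo_tool(
  plan=[
    [[0, -0.07, 2.5], [0, 0, 0], -1],
    [[0, 0, 2.5], [0, 0, 0], -1],
    [[0, 0, 2.5], [0, 0, 0], -1],
    [[0, 0, 2.5], [0, 0, 0], -1],
    [[0, 0, 2.0], [0, 0, 0], -1],
    [[0, 0, 0.6], [0, 0, 0], -1],
    [[0, 0, 0.3], [0, 0, 0], -1],
    [[0, 0, 0.2], [0, 0, 0], -1],
    [[0, 0, 0.2], [0, 0, 0], -1],
    [[0, 0, 0], [0, 0, 0], -1],
    [[0, 0, 0], [0, 0, 0], -1],
  ],
)

```text
clock: 3.25
position: [481.8, 52.0, 118.6]
ee_rot: [0.001, 0.149, 0.989, 0.001]
wrist_force: [-1.9, 0.7, 5.3]
grip_width: -0.2
grip_force: 2.6
```

Call:
servo_tool(
  plan=[
    [[0, 0, 0.2], [0, 0, 0], -1],
    [[0, 0, 0.2], [0, 0, 0], -1],
    [[0, 0, 0.2], [0, 0, 0], -1],
    [[0, 0, 0.2], [0, 0, 0], -1],
    [[0, 0, 0], [0, 0, 0], -1],
    [[0, 0, 0], [0, 0, 0], -1],
  ],
)

```text
clock: 3.85
position: [481.7, 52.1, 110.2]
ee_rot: [0.001, 0.149, 0.989, 0.0]
wrist_force: [-0.5, -0.2, 4.3]
grip_width: -0.1
grip_force: 1.9
```

Call:
servo_tool(
  plan=[
    [[0, 0, 0.1], [0, 0, 0], -1],
    [[0, 0, 0.1], [0, 0, 0], -1],
    [[0, 0, 0.1], [0, 0, 0], -1],
    [[0, 0, 0.1], [0, 0, 0], -1],
    [[0, 0, 0.1], [0, 0, 0], -1],
    [[0, 0, 0], [0, 0, 0], -1],
    [[0, 0, 0], [0, 0, 0], -1],
  ],
)

```text
clock: 4.55
position: [481.9, 52.0, 107.4]
ee_rot: [0.001, 0.149, 0.989, 0.001]
wrist_force: [-13.2, -1.4, 34.5]
grip_width: -0.1
grip_force: 17.2
```

At the hard stop (34 N); lift off and check.

Call:
servo_tool(
  plan=[
    [[0, 0, -0.4], [0, 0, 0], -1],
    [[0, 0, -0.4], [0, 0, 0], -1],
    [[0, 0, -1], [0, 0, 0], -1],
    [[0, 0, -2.5], [0, 0, 0], -1],
    [[0, 0, -2.5], [0, 0, 0], -1],
    [[0, 0, -3], [0, 0, 0], -1],
    [[0, 0, -4], [0, 0, 0], -1],
    [[0, 0, 0], [0, 0, 0], -1],
    [[0, 0, 0], [0, 0, 0], -1],
    [[0, 0, 0], [0, 0, 0], -1],
  ],
)

```text
clock: 5.55
position: [480.4, 51.7, 241.4]
ee_rot: [-0.001, 0.149, 0.989, -0.0]
wrist_force: [-0.3, -0.7, -0.5]
grip_width: -0.0
grip_force: 0.0
```

```bash
cat > w.py <<'E'
from h import *
from scipy.spatial.transform import Rotation as R
c=cap('wrist');c=dict(np.load('pics/wrist.npz'));q=c['rot'];T=np.eye(4);T[:3,:3]=R.from_quat(q[[1,2,3,0]]).as_matrix();T[:3,3]=c['pos']
P=cloud(c,T@c['hand_eye']);Pt=cloud(c,c['hand_eye'])
H,S,V=cv2.split(cv2.cvtColor(c['img'],cv2.COLOR_RGB2HSV));ok=c['range_z']>0
red=ok&((H<6)|(H>174))&(S>150)&(V>90)&(P[...,2]>65)&(P[...,2]<130)
z=np.percentile(P[red][:,2],[5,50,95,99]);fl=red&(P[...,2]>z[2]-2.5)
print('pos',c['pos'],'z',z,'flat',P[fl].mean(0),Pt[fl].mean(0))
g=ok&(H>45)&(H<80)&(S>120)&(P[...,2]>75);print('green',P[g].mean(0),Pt[g].mean(0))
p0=Pt[fl].mean(0)
for s,n in((1,'b'),(-1,'a')):
    w=red&(s*(Pt[...,0]-p0[0])>38)
    if w.any(): d=Pt[w]-p0;print(n,d.mean(0),np.ptp(d,0),'deg',np.degrees(np.arctan2(s*d[:,1].mean(),s*d[:,0].mean())))
E
python3 w.py
```

```text
pos [480.40752497  51.6590859  241.39944855] z [82.03418487 88.22366595 91.38913051 91.98821802] flat [480.59643322  53.09492414  90.43619932] [3.31865682e-02 1.56793063e+00 1.50962050e+02]
green [510.56615428 147.03594927  81.48039072] [ -0.98418229 100.17685721 159.82497524]
b [51.63203756 -0.38279321  4.04511927] [27.42268502 13.35953567 12.74212737] deg -0.424775670750343
a [-44.04188814  -0.17390922   4.03641044] [12.81364933 12.65891046  7.72067471] deg 0.22624399103842055
```

Latched, and the station hasn't moved. Next I bring the finger down beside wing b, on its anticlockwise side.

Call:
servo_tool(
  plan=[
    [[2.7, -1.6, 0], [0, 0, 0], -1],
    [[2.7, -1.6, 0], [0, 0, 0], -1],
    [[0, 0, 2.5], [0, 0, 0], -1],
    [[0, 0, 2.5], [0, 0, 0], -1],
    [[0, 0, 2.5], [0, 0, 0], -1],
    [[0, 0, 2.5], [0, 0, 0], -1],
    [[0, 0, 2.0], [0, 0, 0], -1],
    [[0, 0, 1.5], [0, 0, 0], -1],
    [[0, 0, 1.4], [0, 0, 0], -1],
    [[0, 0, 0], [0, 0, 0], -1],
    [[0, 0, 0], [0, 0, 0], -1],
    [[0, 0, 0], [0, 0, 0], -1],
  ],
)

```text
clock: 6.8
position: [420.2, 37.1, 93.7]
ee_rot: [0.0, 0.149, 0.989, 0.0]
wrist_force: [0.3, 0.4, 0.2]
grip_width: -0.2
grip_force: 0.0
```

Run:
```python
from h import *
c=cap('wrist');cv2.imwrite('pics/w2.png',c['img'][...,::-1])
from scipy.spatial.transform import Rotation as R
s=robot.sense();q=s['ee_rot'];print(R.from_quat(q[[1,2,3,0]]).inv().apply(s['position']-[480.6,53.05,0]),s['position'],s['wrist_force'])
```

```text
[ 52.81936023 -32.9290947  -93.91763719] [420.35635989  37.09566194  93.86637093] [ 0.2158727  -0.54302569  0.03804658]
```

View pics/w2.png

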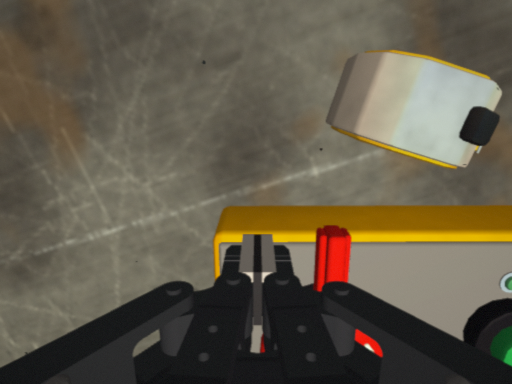

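The finger stands beside wing b: tips at (257,245), wing's left edge at x≈317, nothing else close. Now I move up to it.

Call:
servo_tool(
  plan=[
    [[0.1, 0.5, 0.15], [0, 0, 0], -1],
    [[0, 0.5, 0], [0, 0, 0], -1],
    [[0, 0.3, 0], [0, 0, 0], -1],
    [[0, 0, 0], [0, 0, 0], -1],
    [[0, 0, 0], [0, 0, 0], -1],
  ],
)

```text
clock: 7.35
position: [422.9, 49.9, 91.8]
ee_rot: [0.0, 0.149, 0.989, -0.0]
wrist_force: [-0.4, -1.3, 0.2]
grip_width: -0.1
grip_force: 0.0
```

Call:
servo_tool(
  plan=[
    [[0.15, 0.48, 0], [0, 0, 5], -1],
    [[0.15, 0.48, 0], [0, 0, 5], -1],
    [[0.15, 0.48, 0], [0, 0, 5], -1],
    [[0.15, 0.48, 0], [0, 0, 5], -1],
    [[0.15, 0.48, 0], [0, 0, 5], -1],
    [[0.15, 0.48, 0], [0, 0, 5], -1],
    [[0.15, 0.48, 0], [0, 0, 5], -1],
    [[0.15, 0.48, 0], [0, 0, 5], -1],
    [[0.15, 0.48, 0], [0, 0, 5], -1],
    [[0, 0, 0], [0, 0, 0], -1],
    [[0, 0, 0], [0, 0, 0], -1],
  ],
)

```text
clock: 8.45
position: [437.3, 91.1, 91.6]
ee_rot: [-0.0, 0.515, 0.857, -0.0]
wrist_force: [-1.5, 0.3, -0.5]
grip_width: 0.2
grip_force: 0.8
```

Run:
```python
from h import *
c=cap('wrist');cv2.imwrite('pics/w3.png',c['img'][...,::-1])
for n in('scene','top'):
    c=cap(n);P=cloud(c);H,S,V=cv2.split(cv2.cvtColor(c['img'],cv2.COLOR_RGB2HSV))
    r=(c['range_z']>0)&((H<6)|(H>174))&(S>150)&(V>90)&(P[...,2]>65)&(P[...,2]<130)&(np.hypot(P[...,0]-480.6,P[...,1]-53)<75)
    print(n,np.percentile(P[r][:,2],[5,50,95]) if r.any() else None)
    if n=='scene': cv2.imwrite('pics/s3.png',cv2.resize(c['img'][100:330,120:340,::-1],None,fx=2.4,fy=2.4))
s=robot.sense();print(s['position'],s['wrist_force'])
```

```text
scene [ 85.77440964  96.5484501  101.41668953]
top [ 92.66009014  97.13394832 100.46212922]
[437.3411838   91.03027854  91.64373473] [-2.43284471  0.23682801 -0.07471213]
```

View pics/s3.png

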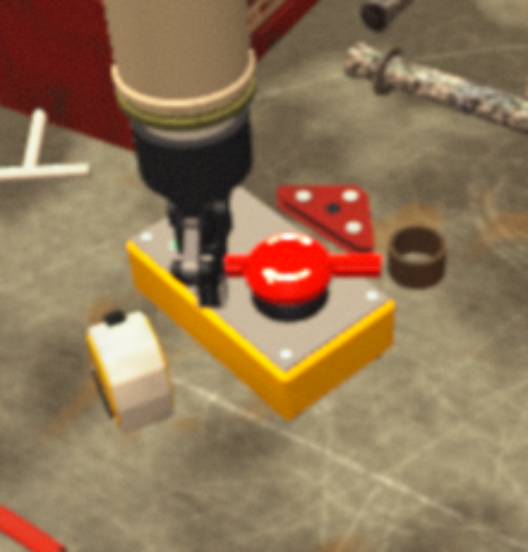

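The head has popped out (top at 100 mm) with the wing still held turned. I reverse the arc so it springs home gently, then back off and lift.

Call:
servo_tool(
  plan=[
    [[-0.19, -0.46, 0], [0, 0, -5], -1],
    [[-0.19, -0.46, 0], [0, 0, -5], -1],
    [[-0.19, -0.46, 0], [0, 0, -5], -1],
    [[-0.19, -0.46, 0], [0, 0, -5], -1],
    [[-0.19, -0.46, 0], [0, 0, -5], -1],
    [[-0.19, -0.46, 0], [0, 0, -5], -1],
    [[-0.19, -0.46, 0], [0, 0, -5], -1],
    [[-0.19, -0.46, 0], [0, 0, -5], -1],
    [[-0.19, -0.46, 0], [0, 0, -5], -1],
    [[0, -0.7, 0], [0, 0, 0], -1],
    [[0, -0.7, 0], [0, 0, 0], -1],
    [[0, 0, -2], [0, 0, 0], -1],
    [[0, 0, -3], [0, 0, 0], -1],
    [[0, 0, -4], [0, 0, 0], -1],
    [[-1.5, 1, -4], [0, 0, 0], -1],
    [[-1.5, 1, -3], [0, 0, 0], -1],
    [[-1.5, 1, 0], [0, 0, 0], -1],
    [[0, 0, 0], [0, 0, 0], -1],
    [[0, 0, 0], [0, 0, 0], -1],
    [[0, 0, 0], [0, 0, 0], -1],
  ],
)

```text
clock: 10.6
position: [469.9, 51.7, 251.1]
ee_rot: [-0.001, 0.149, 0.989, -0.0]
wrist_force: [-0.6, -0.1, 0.1]
grip_width: 0.1
grip_force: 0.0
```

```bash
python3 w.py
python3 - <<'E'
from h import *
cap('top');cap('scene');s=robot.sense();print(s['clock'],s['wrist_force'])
E
python3 m.py | grep -E "blob|top|green"; python3 -c "
import numpy as np,cv2;cv2.imwrite('pics/w4.png',np.load('pics/wrist.npz')['img'][...,::-1])"
```

```text
pos [469.86940505  51.69346273 251.10116545] z [ 91.18006858  97.46490328 100.63120749 101.25884627] flat [480.17614755  52.9797431   99.64274555] [ -9.68074639   4.40607032 151.44109783]
green [510.44414948 147.18097018  81.39439399] [-10.80119113 103.36054777 169.60098371]
b [51.66763342 -0.22974088  4.01450882] [26.85996401 13.20816025  8.44448226] deg -0.25476483808883227
a [-39.54086192   0.32739264   4.53994674] [ 3.28968336 12.68435107  5.65734936] deg -0.474389958654643
10.75 [-0.27931709  0.04065187 -0.55455082]Traceback (most recent call last):
  File "m.py", line 8, in <module>
    k,l,st,ce=cv2.connectedComponentsWithStats(red.astype(np.uint8)); i=1+np.argmax(st[1:,4]); r=l==i
                                                                          ~~~~~~~~~^^^^^^^^^^
    return _wrapfunc(a, 'argmax', axis=axis, out=out, **kwds)
    return bound(*args, **kwds)
ValueError: attempt to get argmax of an empty sequence
```

View pics/w4.png

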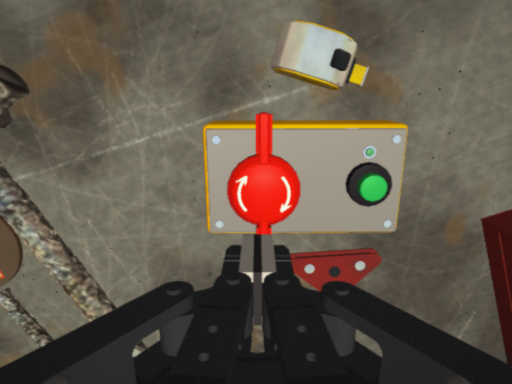

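The head at (264,188) is out (99.6 mm), its wings are straight and home, and the box and neighbours are undisturbed. The fingers are clear, so I hand in.

```bash
python3 -c "
from station import robot;print(robot.finish_job())"
```

```text
the job is handed in; nothing more can be done
None
```

I pressed the stop button until it latched, turned it clockwise until it released, and handed the job in: the last wrist view shows the head out and turned home, with the station and green button unmoved and the tape measure and magnet undisturbed, but the ring was out of view and no verdict was returned.

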